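Scan the olive-green meter into the calibration log

TASK

Take the yellow barcode scanner from its cradle and aim it square at the middle of the barcode label on the olive-green meter, from about a hand's breadth (80 mm) away and without touching any meter; hold it still there for about two seconds so that it reads. Scan only the green meter, not the grey one, then set the scanner back down in its cradle the way it lay (do not drop it) and let go, leaving everything else where it is.

Things in the scene. Friction and masses are not known exactly. Their poses are not given: they have to be found in the camera images.
- scanner: Loose scanner, 0.24 kg: yellow handle 130 mm long (x), 34 wide (y), 40 high; at its +x end a black head, 40 mm wide, 34 thick, bent 60 degrees down to 37 mm below the handle's underside. Origin: centre of the handle's underside; x to the head, z up. Balance point 20 mm ahead of the origin: grip there across y, fingertips 14 mm or more above the underside (cradle walls reach up 10 mm). No trigger.
- scanner_window (a point): centre of the scanner's red window at the end of the head, at (93, 0, -28.5) mm in the scanner's frame. Its z axis is the beam, pointing out: forwards (+x of the scanner) and 60 degrees below the handle's level.
- cradle: Grey and black cradle, fixed: pedestal from x = -86 to +40 mm, 66 mm wide, on a foot plate 160 x 100 mm. Its floor, 65 mm above the table, lies between side walls 10 mm high (inner faces 50 mm apart) and a back stop of that height (inner face at x = -80 mm); open at the front (+x), where the scanner's head hangs over. Origin: on the table below the seat; x to the open front, z up.
- cradle_seat (a point): the point on the cradle's floor, 65 mm above the table, where the scanner's origin belongs; axes as the cradle's: the scanner lies with its x axis along the cradle's x axis.
- meter_green: the meter to be scanned: olive-green, loose desk meter, 1.6 kg, 140 mm deep (x), 120 wide (y), 98 high at the back (116 with two terminals), 35 at the front. Its front panel rises at 30 degrees from local x = -70 mm; display on its upper half, white barcode label on its lower half. Origin: centre of the underside; -x is its front, z up.
- meter_green_label (a point): centre of the barcode label (white, 66 mm wide, 38 mm up the slope, black bars) on the sloping panel of the olive-green meter; 37.5 mm in front (-x) of the meter's origin and 55 mm above it. Its z axis is the panel's outward normal: 60 degrees above horizontal, towards the meter's front.
- meter_grey: not to be scanned: light grey, otherwise the same as the green one: loose desk meter, 1.6 kg, 140 mm deep (x), 120 wide (y), 98 high at the back (116 with two terminals), 35 at the front. Its front panel rises at 30 degrees from local x = -70 mm; display on its upper half, white barcode label on its lower half. Origin: centre of the underside; -x is its front, z up.
- meter_grey_label (a point): centre of the barcode label (white, 66 mm wide, 38 mm up the slope, black bars) on the sloping panel of the grey meter; 37.5 mm in front (-x) of the meter's origin and 55 mm above it. Its z axis is the panel's outward normal: 60 degrees above horizontal, towards the meter's front.
- multimeter: bystander: orange hand-held multimeter lying flat, 150 x 75 mm, 40 mm high. Origin: centre of its underside.
- screwdriver: bystander: screwdriver lying on the table, about 200 mm long, 30 mm high. Origin: underside.
- mug: bystander: blue mug, 80 mm across, 90 mm high, handle at its +y. Origin: centre of its underside.
- spray_can: bystander: blue can, 60 mm across, 110 mm high. Origin: centre of its underside.
There are look-alikes about, which are no part of the job. Of the things that look like the scanner, the largest one is meant. What is shaped like the cradle but purple is not meant.

How it is judged (in metres and radians):
On the way:
1. scanner held on the green label for 1 s, under 30 mm/s and 0.2 rad/s: label centre within 18 mm of the beam axis (each way), 35 to 140 mm from the window, beam within 0.4 rad of square (x of meter_green_label in the frame of scanner_window between -0.018 and 0.018 m and y of meter_green_label in the frame of scanner_window between -0.018 and 0.018 m and z of meter_green_label in the frame of scanner_window between 0.035 and 0.14 m and z of scanner_window in the frame of meter_green_label above 0.02 m and angle between the z axis of scanner_window and the z axis of meter_green_label, either way round below 0.4 rad and linear speed of scanner below 0.03 m/s and angular speed of scanner below 0.2 rad/s and contact force between the fingers and scanner above 0.5 N), for 1 s.
At the end, for the whole second after the job is handed in: The scanner lies released and at rest in its cradle, head over the open front: within 25 mm along, 12 mm across and 6 mm in height of the seat, tilted under 0.1 rad, turned under 0.2 rad. Meters within 12 mm and other bystanders within 30 mm of their starts (x of scanner in the frame of cradle_seat between -0.025 and 0.025 m and y of scanner in the frame of cradle_seat between -0.012 and 0.012 m and z of scanner in the frame of cradle_seat between -0.006 and 0.006 m and x of scanner_window in the frame of cradle_seat above 0.05 m and angle between scanner's own z axis and vertical below 0.1 rad and angle between the x axis of scanner and the x axis of cradle_seat, either way round below 0.2 rad and linear speed of scanner below 0.02 m/s and angular speed of scanner below 0.1 rad/s and distance of each of meter_green, meter_grey from where it was at the start of the episode below 0.012 m and distance of each of multimeter, screwdriver, mug, spray_can from where it was at the start of the episode below 0.03 m); the robot touches nothing.
It fails at once if the scanner touches a meter (more than 1 N) (contact force between scanner and meter_green above 1 N or contact force between scanner and meter_grey above 1 N).
It fails at once if the scanner is dropped: out of the fingers and faster than 0.5 m/s (contact force between the fingers and scanner below 0.1 N and linear speed of scanner above 0.5 m/s).
It fails at once if the scanner, held still, is aimed square at the grey meter's label from 35 to 140 mm (x of meter_grey_label in the frame of scanner_window between -0.018 and 0.018 m and y of meter_grey_label in the frame of scanner_window between -0.018 and 0.018 m and z of meter_grey_label in the frame of scanner_window between 0.035 and 0.14 m and z of scanner_window in the frame of meter_grey_label above 0.02 m and angle between the z axis of scanner_window and the z axis of meter_grey_label, either way round below 0.4 rad and linear speed of scanner below 0.03 m/s and angular speed of scanner below 0.2 rad/s and contact force between the fingers and scanner above 0.5 N).
It fails at once if a meter is pushed more than 12 mm or another bystander more than 30 mm (distance of any of meter_green, meter_grey from where it was at the start of the episode above 0.012 m or distance of any of multimeter, screwdriver, mug, spray_can from where it was at the start of the episode above 0.03 m).
It also fails if it takes over 56 s, if anything falls off the work surface, if the arm or the gripper's body presses on something with over 40 N, if the wrist force passes 120 N, or if a joint passes its speed limit or range.

ROBOT

A 6-joint arm with a two-finger parallel gripper is mounted at the origin on the work surface. World frame = base frame: x ahead of the robot, y to its left, z up, the work surface at z = 0. Lengths are in mm, angles in rad, forces in N, time in s.
With the tool pointing down it reaches from about 375 to 925 mm from the base axis. Payload 5.7 kg.
Tool frame: the origin (TCP) lies midway between the tips of the shut fingers; the grasp point (between the pads) lies 19 mm behind it (r.tcp_to_grasp is the distance from the TCP to the grasp point, in mm); z points along the fingers, y is the line along which they close (so a half turn about z gives the same grasp; the last joint's range is limited). The gripper opens to 88 mm and grips with 3 to 60 N. Pads are 20 mm wide; open, the fingers measure 115 mm over their backs; the gripper's body (75 mm by 178 mm) begins 61 mm behind the grasp point.
Start: joints at [1.088, 0.359, 1.51, -0, 1.272, -0.115], TCP at [215.728, 559.842, 222.623] pointing down, gripper open.
Joint ranges: [-2.97, 2.97], [-1.01, 2.36], [0.21, 2.38], [-0.96, 4.11], [0.2, 2.71], [-2.98, 2.98]. Speed limits (rad/s): [2.39, 2.39, 3.14, 3.14, 3.14, 3.14].

INTERFACE

Orientations are given as a rotation vector (axis times angle).
In Python, from cell import r gives the robot as it stands.
- The arm moves only by the tool arm_command, never from a script. Its argument "plan" is a list of rows, each a list of 4 numbers: the shift along the tool's x, y, z in cm, then the turn about the tool's z in degrees. A call has 1 to 10 rows; each row shifts and turns the commanded pose from where the row before left it, along the tool's axes as they then stand; what a row does not reach is not made up. A row lasts 1/10 s, in which the tool goes at most 50 mm and 8.59 degrees, less where a joint would pass 70% of its speed; a pose out of reach is approached as far as the arm can. A call with a gripper value outside its range is refused whole. "fingers" is the opening, from 0 (shut) to 1 (fully open), set as the call begins (left out, the last holds). The fingers move at their own pace and stop on an object; "grip_force" is the grip in N (left out, the last holds). Time passes only in rows, so rows that do not move let the fingers close. It gives the time, the measured TCP pose, the force, the opening and the grip force at its end, in the units of the state.
- r.get_obs(): the state, without advancing time (a new reading comes with each control period).
- r.read_camera(name): name is "scene" or "top"; returns a dict with "img" (420x560x3 uint8, red, green, blue), "vertical_fov" (degrees; the focal length in pixels is half the picture's height over the tangent of half this angle, whatever the lens; pixels are square), "cx", "cy" (the principal point, pixels), "xyz" and "attitude" of the camera in the world. Camera axes: x right, y down, z forward; pixel columns grow to the right and rows downward; lengths in mm; the calibration is good to about 2 mm. A picture is of the moment at which its call begins. There is no depth.
- r.hand_in(): hands the job in; it is judged then, once.
The state is a dict: "time_s": time; "joint_pos": joint angles; "qd": joint speeds; "joint_efforts": joint torques, N m; "tcp_pos": TCP position; "orientation": TCP orientation; "ft_force": force on the tool from outside, world axes, zero at the start; "moment": the same for the moment, N m; "grip_width": finger opening in mm; "gripper_force": force on a finger pad.
Only numpy, scipy, OpenCV 4.12 (cv2) and the standard library are available. Lean on these libraries where they do the work, as an engineer would, in place of code of your own. Each camera call takes 0.05 s, during which the arm holds its last target. There are 200 camera calls.

## Working session

There is one attempt and no reset: what is moved stays moved. The work goes in short steps, Python scripts to look and compute and a tool call to move; the robot and the scene stay as the last step left them, time stands still between calls to the robot, and variables do not carry over. Pictures are saved under pics/ and viewed, at most 10 in all, crops included, and the job is handed in when it is done.

Besides the shell and the picture viewer there is one more tool, called after "Request:" by a JSON object that holds its "method" and its "body", one argument or row to a line. arm_command: Moves the arm, as the interface text tells. Its arguments: {"type":"object","properties":{"plan":{"type":"array","items":{"type":"array","items":{"type":"number"}}},"fingers":{"type":"number"},"grip_force":{"type":"number"}},"required":["plan"]}

```bash
mkdir -p pics; python3 - <<'E'
from cell import r
import cv2,pickle
d={}
for n in("scene","top"):
    c=r.read_camera(n);d[n]=c
    cv2.imwrite(f"pics/{n}0.png",c["img"][:,:,::-1]); print(n,{k:v for k,v in c.items() if k!="img"})
pickle.dump(d,open("cam0.pkl","wb"))
o=r.get_obs();print(o["tcp_pos"],o["orientation"],o["time_s"],r.tcp_to_grasp)
E
```

```text
scene {'vertical_fov': 51.536844405467924, 'cx': 278.7294777090433, 'cy': 201.4428453542176, 'xyz': array([1163.87205712, -860.08790847,  758.66846802]), 'attitude': array([-2.09135764, -0.70070032,  0.38136213])}
top {'vertical_fov': 42.62355045536156, 'cx': 266.57241924449784, 'cy': 199.46725813219805, 'xyz': array([ 470.24743463,  -76.75987346, 1514.65853961]), 'attitude': array([-2.18019991,  2.20296534, -0.08318743])}
[215.44895174 559.31132962 221.88883413] [-5.74352780e-01 -3.08814610e+00  2.52985734e-03] 0.1 18.700000000000003
```

View pics/scene0.png

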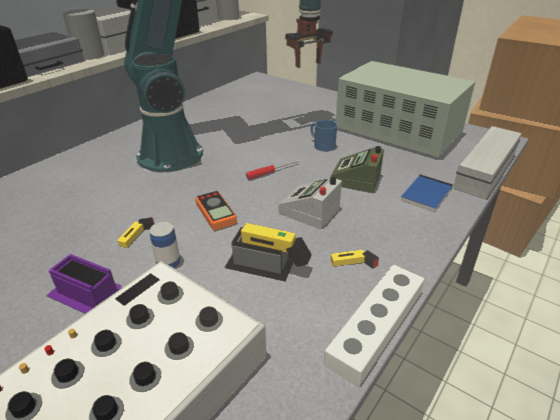

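View pics/top0.png

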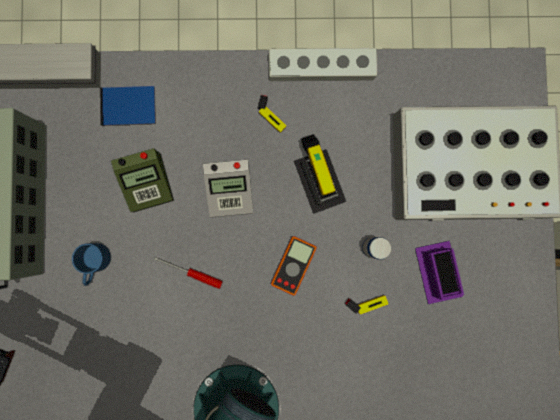

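Scene: the big yellow scanner lies in the grey/black cradle, at top (320,170) and scene (268,240). Look-alikes are small yellow scanners at top (271,114) and (367,304), and a purple cradle at top (440,272). I choose the large one in the grey/black cradle. The green meter is at top (143,180) and the grey one at (229,188). Next, a close crop of the chosen scanner and the meters.

```bash
cat > h.py <<'E'
import numpy as np,cv2,pickle
from scipy.spatial.transform import Rotation as R
def proj(c,P):
    f=210/np.tan(np.radians(c["vertical_fov"]/2))
    q=(np.atleast_2d(P)-c["xyz"])@R.from_rotvec(c["attitude"]).as_matrix()
    return np.c_[c["cx"]+f*q[:,0]/q[:,2],c["cy"]+f*q[:,1]/q[:,2]]
def unproj(c,uv,z):
    f=210/np.tan(np.radians(c["vertical_fov"]/2))
    d=R.from_rotvec(c["attitude"]).as_matrix()@np.array([(uv[0]-c["cx"])/f,(uv[1]-c["cy"])/f,1])
    return c["xyz"]+d*(z-c["xyz"][2])/d[2]
def crop(img,x,y,w,h,k):
    o=cv2.resize(img[y:y+h,x:x+w,::-1],None,fx=k,fy=k,interpolation=cv2.INTER_CUBIC)
    for i in range(0,w,10): cv2.putText(o,str(x+i),(i*k,8),0,.3,(255,255,255),1);o[:4,i*k]=255
    for i in range(0,h,10): cv2.putText(o,str(y+i),(0,i*k+4),0,.3,(255,255,255),1)
    return o
E
python3 - <<'E'
from h import *
d=pickle.load(open("cam0.pkl","rb"));t=d["top"]["img"];s=d["scene"]["img"]
a=crop(t,280,125,80,95,6);b=crop(s,220,215,100,70,3)
m=np.zeros((570,790,3),np.uint8);m[:,:480]=a;m[:210,490:790]=b
m[220:220+80*3+0,490:490+80*3]=crop(s,280,140,80+0,80,3)[:240,:240]*0+crop(s,280,145,80,80,3)
cv2.imwrite("pics/c1.png",m)
m=np.zeros((420,780,3),np.uint8);m[:]=crop(t,100,140,156,84,5)
cv2.imwrite("pics/c2.png",m)
print(proj(d["top"],[0,0,0]),proj(d["scene"],[0,0,0]))
for n,u in dict(seat=(321,175),gl=(148,193),gr=(231,202)).items(): print(n,unproj(d["top"],u,65 if n=="seat" else 55))
E
```

```text
[[235.7547057  407.42570169]] [[170.28677886 154.76405102]]
seat [ 632.39214285 -238.38202911   65.        ]
gl [588.95273169 231.44222738  55.        ]
gr [562.1877828    6.38903275  55.        ]
```

View pics/c1.png

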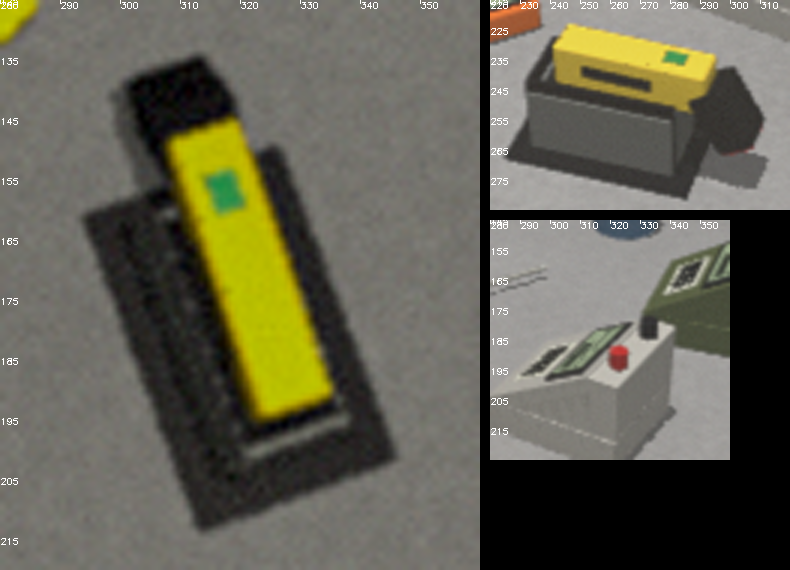

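View pics/c2.png

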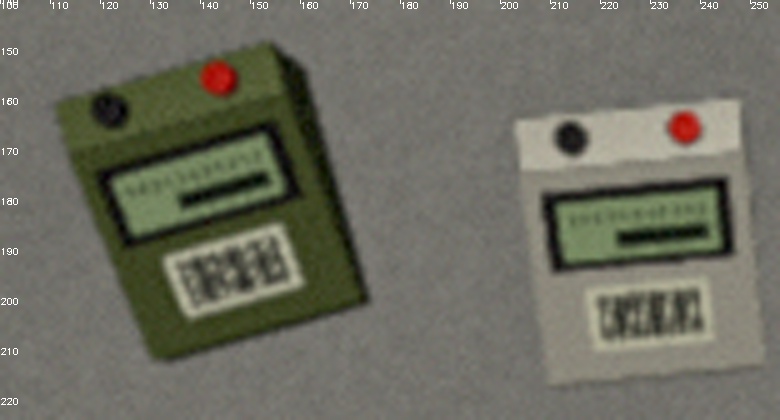

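Crop 1 shows the large yellow handle with its black head over the front of the black/grey cradle, which confirms the choice. Its handle top has corners at (308,148), (320,145), (335,191) and (323,195). Crop 2 shows the green meter's label centred near (147,194) and the grey one's near (231,202).

```bash
cat > fit.py <<'E'
from h import *
from scipy.optimize import least_squares
d=pickle.load(open("cam0.pkl","rb"))
def W(p,L): 
    L=np.array(L,float); return L@R.from_euler("z",p[2]).as_matrix().T+[p[0],p[1],0]
def fit(L,uv,p0,cam="top"):
    s=least_squares(lambda p:(proj(d[cam],W(p,L))-uv).ravel(),p0); return s.x,np.abs(s.fun).max()
c,s=np.cos(np.pi/6),.5
lab=[[-37.5+a*c,b,55+a*s] for a,b in((19,33),(19,-33),(-19,-33),(-19,33))]
A=lambda o,k,q:np.array(o)+np.array(q)/k
g=A([100,140],5,[(162,255),(285,223),(306,287),(185,321)])
gb=A([100,140],5,[(55,103),(272,42)])
print("green lab",fit(lab,g,[600,230,0]))
full=lab+[[70,60,98],[70,-60,98]]
P=fit(full,np.r_[g,gb],[600,230,0]);print("green all",P); PG=P[0]
y=A([100,140],5,[(587,287),(713,277),(714,340),(596,351)]);yb=A([100,140],5,[(515,121),(741,99)])
PY=fit(full,np.r_[y,yb],[570,0,0]);print("grey",PY)
h=[[65,17,105],[65,-17,105],[-65,-17,105],[-65,17,105]]
hq=A([280,125],6,[(168,138),(238,118),(331,393),(258,418)])
PS=fit(h,hq,[630,-238,0]);print("scanner",PS)
fp=A([280,125],6,[(82,215),(278,147),(397,458),(203,530)])
PC=fit([[57,50,5],[57,-50,5],[-103,-50,5],[-103,50,5]],fp,[630,-238,0]);print("cradle",PC)
im=d["scene"]["img"][:,:,::-1].copy();k=3
im=cv2.resize(im[140:290,215:395],None,fx=4,fy=4,interpolation=cv2.INTER_CUBIC)
def dr(L,p,col):
    q=(proj(d["scene"],W(p,L))-[215,140])*4; cv2.polylines(im,[q.astype(int)],True,col,1)
dr(lab,PG,(0,0,255));dr(lab,PY[0],(0,0,255));dr(h,PS[0],(0,0,255));dr(full[4:],PG,(0,0,255))
dr([[57,50,5],[57,-50,5],[-103,-50,5],[-103,50,5]],PC[0],(255,0,0))
dr([[40,33,75],[40,-33,75],[-86,-33,75],[-86,33,75]],PC[0],(255,0,0))
cv2.imwrite("pics/ov.png",im)
E
python3 fit.py
```

```text
green lab (array([6.21676360e+02, 2.43679825e+02, 2.51307740e-01]), np.float64(0.6767088636248957))
green all (array([6.21206039e+02, 2.44390186e+02, 2.67701699e-01]), np.float64(0.673418571111938))
grey (array([5.96948095e+02, 1.11484374e+01, 8.69328640e-02]), np.float64(0.7463607618460912))
scanner (array([ 6.42774680e+02, -2.35340245e+02,  2.99908883e-01]), np.float64(0.48646420186639716))
cradle (array([ 6.43328059e+02, -2.34131766e+02,  3.44750559e-01]), np.float64(0.8221091200856563))
```

View pics/ov.png

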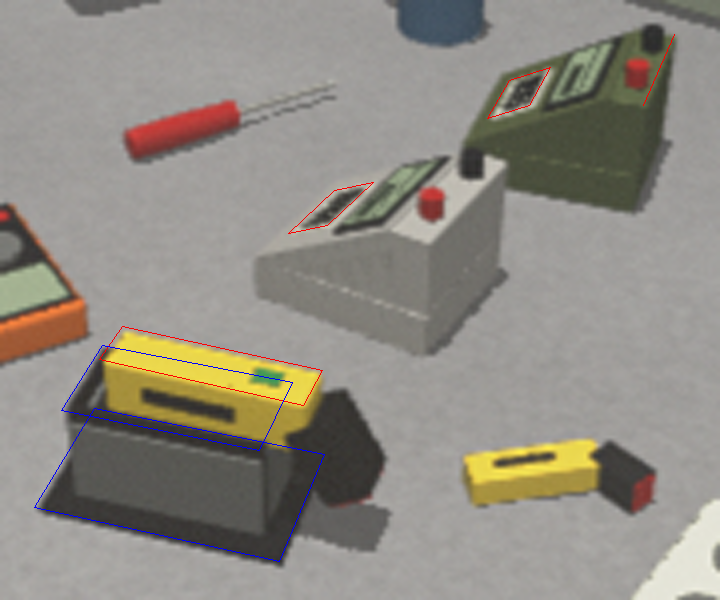

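The overlay shows the fitted green label at scene crop (520,93) and the scanner top at (210,365), both within about 1 px, so the fits are good. Next I work out the moves.

```bash
cat > go.py <<'E'
import sys
from h import *
from cell import r
def go(p,yaw):
    """yaw: desired heading of tool x (deg). Prints turn to do first, then shift in the tool axes after it (cm)."""
    o=r.get_obs();T=R.from_rotvec(o["orientation"]);x=T.as_matrix()[:,0]
    cur=np.degrees(np.arctan2(x[1],x[0])); t=-((yaw-cur+180)%360-180)
    T2=T*R.from_euler("z",t,degrees=True)
    print("turn",t.round(2),"shift cm",(T2.inv().apply(np.array(p)-o["tcp_pos"])/10).round(2),"tilt",np.degrees(np.arccos(-T.as_matrix()[2,2])).round(2),"now",o["tcp_pos"].round(1),cur.round(1),o["joint_pos"].round(2),"w",o["grip_width"],"t",o["time_s"],"F",o["ft_force"].round(1))
E
python3 - <<'E'
from go import *
y=.305;S=np.array([642.8,-235.3]);u=np.array([np.cos(y),np.sin(y)])
go([*(S+20*u),222],180+np.degrees(y))
E
```

```text
turn -38.55 shift cm [-1.890e+01 -8.863e+01  7.000e-02] tilt 0.1 now [215.4 559.3 221.9] 158.9 [ 1.09  0.36  1.51 -0.    1.27 -0.12] w 87.81399039148681 t 0.1 F [ 0.5 -0.2  0.6]
```

Request:
{"method": "arm_command", "body": {
  "plan": [
    [0,0,0,-7.7],
    [0,0,0,-7.7],
    [0,0,0,-7.7],
    [0,0,0,-7.7],
    [0,0,0,-7.75],
    [-0.95,-4.43,0,0],
    [-0.95,-4.43,0,0],
    [-0.95,-4.43,0,0],
    [-0.95,-4.43,0,0],
    [-0.95,-4.43,0,0]
  ],
  "fingers": 1,
  "grip_force": 30
}}

```text
time_s: 1.1
tcp_pos: [327.8, 361.1, 222.4]
orientation: [0.478, -3.105, 0.001]
ft_force: [0.4, 0.5, -0.2]
grip_width: 87.9
gripper_force: 0.0
```

Request:
{"method": "arm_command", "body": {
  "plan": [
    [-0.95,-4.43,0,0],
    [-0.95,-4.43,0,0],
    [-0.95,-4.43,0,0],
    [-0.95,-4.43,0,0],
    [-0.95,-4.43,0,0],
    [-0.95,-4.43,0,0],
    [-0.95,-4.43,0,0],
    [-0.95,-4.43,0,0],
    [-0.95,-4.43,0,0],
    [-0.95,-4.43,0,0]
  ]
}}

```text
time_s: 2.1
tcp_pos: [551.6, -33.0, 222.4]
orientation: [0.477, -3.105, -0.0]
ft_force: [-0.1, 0.0, -0.0]
grip_width: 88.0
gripper_force: 0.0
```

Request:
{"method": "arm_command", "body": {
  "plan": [
    [-0.95,-4.43,0,0],
    [-0.95,-4.43,0,0],
    [-0.95,-4.43,0,0],
    [-0.95,-4.43,0,0],
    [-0.9,-4.4,0,0],
    [0,0,0,0],
    [0,0,0,0],
    [0,0,0,0]
  ]
}}

```text
time_s: 2.9
tcp_pos: [661.6, -226.8, 222.1]
orientation: [0.478, -3.104, -0.002]
ft_force: [-0.4, -0.7, -0.6]
grip_width: 87.5
gripper_force: 0.0
```

```bash
python3 - <<'E'
from go import *
y=.305;S=np.array([642.8,-235.3]);u=np.array([np.cos(y),np.sin(y)])
go([*(S+20*u),150],180+np.degrees(y))
E
```

```text
turn 0.02 shift cm [ 0.04 -0.25  7.21] tilt 0.11 now [ 661.6 -226.8  222.1] -162.5 [-0.43  0.5   1.27  0.    1.37 -2.31] w 87.54276815330495 t 2.9 F [-0.4 -0.7 -0.6]
```

Request:
{"method": "arm_command", "body": {
  "plan": [
    [0,-0.25,2,0],
    [0,0,3,0],
    [0,0,3,0],
    [0,0,3,0],
    [0,0,2,0],
    [0,0,1.1,0],
    [0,0,0,0],
    [0,0,0,0]
  ]
}}

```text
time_s: 3.7
tcp_pos: [663.7, -230.0, 82.7]
orientation: [-0.478, 3.104, -0.001]
ft_force: [-0.0, -0.3, -0.2]
grip_width: 87.7
gripper_force: 0.0
```

```bash
python3 - <<'E'
from go import *
c=r.read_camera("top");s=r.read_camera("scene")
m=np.zeros((480,790,3),np.uint8);m[:,:390]=cv2.resize(crop(c["img"],285,130,65,80,6),(390,480));m[:300,395:]=crop(s["img"],215,200,79,60,5)
cv2.imwrite("pics/pre.png",m)
go([661.9,-229.3,81],180+np.degrees(.305))
E
```

```text
turn 0.02 shift cm [0.19 0.2  0.24] tilt 0.15 now [ 664.3 -230.6   83.4] -162.5 [-0.43  0.63  1.4  -0.    1.1  -2.31] w 87.46173925645849 t 3.8 F [0.4 0.4 0.2]
```

View pics/pre.png

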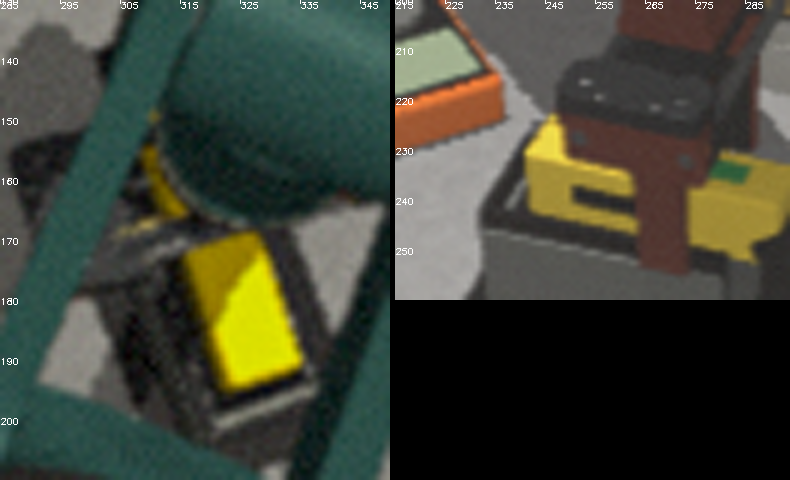

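The fingers straddle the handle just behind the green sticker, clear of the walls, so I close them.

Request:
{"method": "arm_command", "body": {
  "plan": [
    [0,0,0,0],
    [0,0,0,0],
    [0,0,0,0],
    [0,0,0,0],
    [0,0,0,0],
    [0,0,0,0],
    [0,0,0,0]
  ],
  "fingers": 0,
  "grip_force": 30
}}

```text
time_s: 4.5
tcp_pos: [663.1, -230.3, 81.6]
orientation: [0.477, -3.105, -0.001]
ft_force: [-1.0, 2.1, 0.5]
grip_width: 35.4
gripper_force: 0.5
```

```bash
python3 - <<'E'
from go import *
go([661.9,-229.3,81],180+np.degrees(.305))
E
```

```text
turn -0.0 shift cm [0.09 0.13 0.06] tilt 0.03 now [ 663.1 -230.3   81.6] -162.5 [-0.43  0.63  1.4   0.    1.1  -2.31] w 35.38103833355648 t 4.5 F [-1.   2.1  0.5]
```

Request:
{"method": "arm_command", "body": {
  "plan": [
    [0,0,0,0],
    [0,0,0,0],
    [0,0,0,0]
  ]
}}

```text
time_s: 4.8
tcp_pos: [663.1, -230.2, 81.6]
orientation: [0.477, -3.105, -0.0]
ft_force: [0.4, 1.4, 0.1]
grip_width: 33.7
gripper_force: 30.0
```

Request:
{"method": "arm_command", "body": {
  "plan": [
    [0,0,-0.3,0],
    [0,0,-0.7,0],
    [0,0,-1,0],
    [0,0,-2,0],
    [0,0,-3,0],
    [0,0,-4,0],
    [0,0,-3,0],
    [0,0,-2,0],
    [0,0,0,0],
    [0,0,0,0]
  ]
}}

```text
time_s: 5.8
tcp_pos: [663.1, -230.5, 242.0]
orientation: [-0.477, 3.105, -0.001]
ft_force: [-0.2, 0.2, -2.3]
grip_width: 34.0
gripper_force: 30.0
```

```bash
python3 - <<'E'
from go import *
G=np.array([621.3,244.2]);y=.262;u=np.array([np.cos(y),np.sin(y)])
T=G-150.5*u
print(T)
go([*T,242],180+np.degrees(y))
c=r.read_camera("top");s=r.read_camera("scene")
m=np.zeros((480,790,3),np.uint8);m[:,:390]=crop(c["img"],285,125,65,80,6);m[:300,395:]=crop(s["img"],225,155,79,60,5)
cv2.imwrite("pics/held.png",m)
E
```

```text
[475.93598037 205.21857113]
turn 2.46 shift cm [ 6.800e+00  4.693e+01 -4.000e-02] tilt 0.05 now [ 663.1 -230.5  242. ] -162.5 [-0.43  0.49  1.24 -0.    1.41 -2.31] w 34.02261422570525 t 5.8 F [-0.2  0.2 -2.3]
```

View pics/held.png

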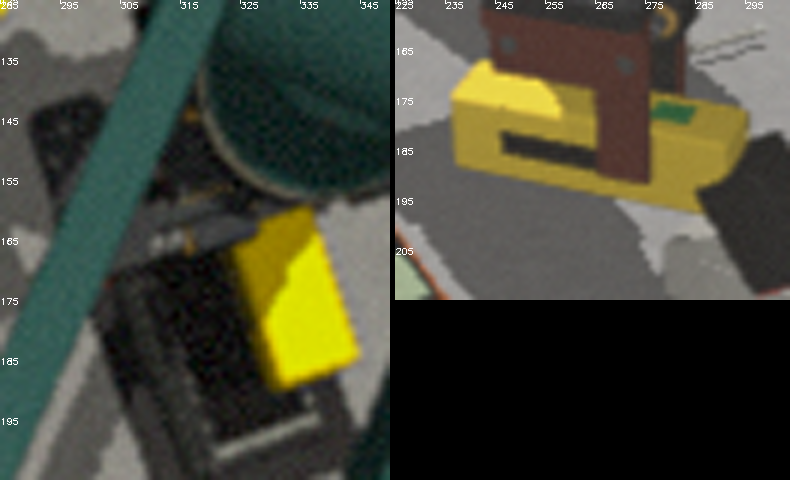

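The scanner is held level, with its rear top corners at top (344.7,184.5) and (332.5,189.7). The cradle's back-stop strip is visible at (329,197.5). I use these to check the grip offset.

```bash
python3 - <<'E'
from h import *
d=pickle.load(open("cam0.pkl","rb"))["top"]
a,b=unproj(d,(344.7,184.5),265.4),unproj(d,(332.5,189.7),265.4);m=(a+b)/2
y=.305;u=np.array([np.cos(y),np.sin(y)]);n=np.array([-u[1],u[0]])
e=m[:2]-[663.1,-230.4];print("rear rel TCP along,across",e@u,e@n,"yaw",np.arctan2(*(b-a)[:2]*[-1,1])) 
p,q=unproj(d,(320.8,200.8),75),unproj(d,(337.5,194.2),75);m=(p+q)/2
e=m[:2]-[663.1,-230.4];print("stop rel TCP",e@u,e@n,"yaw",np.arctan2(-(p-q)[0],(p-q)[1]))
E
```

```text
rear rel TCP along,across -85.9859100549179 -0.4340176343964899 yaw 0.3924501918777782
stop rel TCP -96.77815267591336 1.4143848956944787 yaw 0.36566599064070815
```

Request:
{"method": "arm_command", "body": {
  "plan": [
    [1.5,1,0,2.46],
    [3,2,0,0],
    [1.9,4,0,0],
    [0.4,4,0,0],
    [0,4,0,0],
    [0,4,0,0],
    [0,4,0,0],
    [0,4,0,0],
    [0,4,0,0],
    [0,4,0,0]
  ]
}}

```text
time_s: 6.9
tcp_pos: [504.9, 90.6, 240.2]
orientation: [0.41, -3.112, -0.0]
ft_force: [1.5, 0.4, -2.5]
grip_width: 33.7
gripper_force: 30.0
```

Request:
{"method": "arm_command", "body": {
  "plan": [
    [0,4,0,0],
    [0,3.5,0,0],
    [0,2.5,0,0],
    [0,1.9,0,0],
    [0,0,0,0],
    [0,0,0,0],
    [0,0,0,0]
  ]
}}

```text
time_s: 7.6
tcp_pos: [475.7, 203.3, 241.0]
orientation: [0.41, -3.114, 0.001]
ft_force: [0.8, 0.9, -2.6]
grip_width: 33.9
gripper_force: 30.0
```

```bash
python3 - <<'E'
from go import *
go([475.9,205.2,170],180+np.degrees(.262))
E
```

```text
turn -0.02 shift cm [-0.08  0.19  7.1 ] tilt 0.09 now [475.7 203.3 241. ] -165.0 [ 0.27  0.22  1.66 -0.    1.26 -1.56] w 33.8519261161735 t 7.6 F [ 0.8  0.9 -2.6]
```

Request:
{"method": "arm_command", "body": {
  "plan": [
    [0,0.15,1.1,0],
    [0,0,2,0],
    [0,0,2,0],
    [0,0,1.3,0],
    [0,0,0.7,0],
    [0,0,0,0],
    [0,0,0,0],
    [0,0,0,0]
  ]
}}

```text
time_s: 8.4
tcp_pos: [476.1, 205.7, 171.3]
orientation: [-0.41, 3.113, 0.0]
ft_force: [0.1, -0.2, -2.7]
grip_width: 33.8
gripper_force: 30.0
```

```bash
python3 - <<'E'
from go import *
go([475.9,205.2,170],180+np.degrees(.262))
c=r.read_camera("top");s=r.read_camera("scene")
m=np.zeros((480,790,3),np.uint8);m[:480,:350]=crop(c["img"],110,140,70,96,5);m[:300,355:]=crop(s["img"],310,120,87,60,5)
cv2.imwrite("pics/scan.png",m)
# predicted pixels: window, window+80 beam, label
o=r.get_obs();t=o["tcp_pos"];y=.262;Rz=R.from_euler("z",y).as_matrix()
O=np.array(t)+Rz@[-21,0,-16.6]
w=O+Rz@[93,0,-28.5];b=w+80*Rz@[.5,0,-.866];l=np.array([621.3,244.2,0])+Rz@[-37.5,0,55]
print("aim",b,"label",l,proj(s,np.array([w,b,l,O+Rz@[65,0,40]])))
E
```

```text
turn -0.01 shift cm [ 0.03 -0.04  0.13] tilt 0.08 now [476.1 205.7 171.3] -165.0 [ 0.27  0.3   1.75 -0.    1.09 -1.56] w 33.82583710197557 t 8.4 F [ 0.1 -0.2 -2.7]
aim [584.13615526 234.7502261   56.94367956] label [585.07972933 234.48701939  55.        ] [[334.07986959 141.12169822]
 [344.74746534 162.49799099]
 [344.91555888 163.14232247]
 [326.68928133 119.7033557 ]]
```

View pics/scan.png

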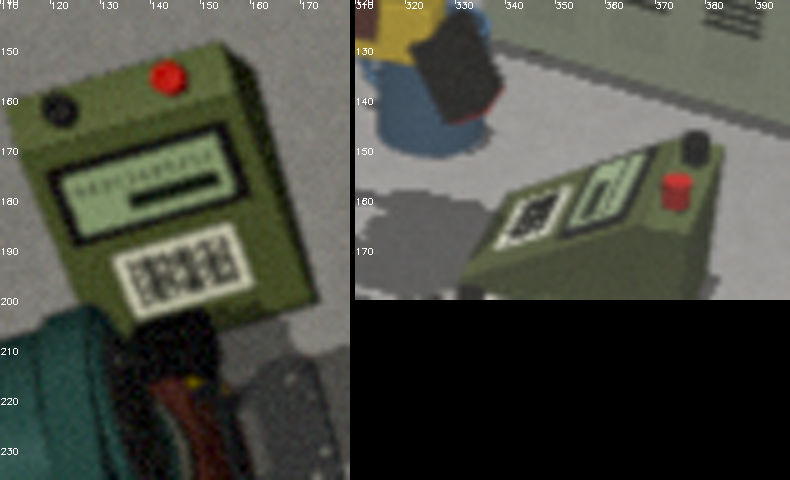

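The head's red window edge is centred near scene (334,141), as predicted, and the label is at (345,163), on the aim point. I hold here.

Request:
{"method": "arm_command", "body": {
  "plan": [
    [0,0,0,0],
    [0,0,0,0],
    [0,0,0,0],
    [0,0,0,0],
    [0,0,0,0],
    [0,0,0,0],
    [0,0,0,0],
    [0,0,0,0],
    [0,0,0,0],
    [0,0,0,0]
  ]
}}

```text
time_s: 9.5
tcp_pos: [475.4, 205.6, 170.6]
orientation: [0.41, -3.115, 0.0]
ft_force: [0.4, -0.7, -2.0]
grip_width: 33.8
gripper_force: 30.0
```

Request:
{"method": "arm_command", "body": {
  "plan": [
    [0,0,0,0],
    [0,0,0,0],
    [0,0,0,0],
    [0,0,0,0],
    [0,0,0,0],
    [0,0,0,0],
    [0,0,0,0],
    [0,0,0,0],
    [0,0,0,0],
    [0,0,0,0]
  ]
}}

```text
time_s: 10.5
tcp_pos: [475.4, 205.6, 170.6]
orientation: [0.41, -3.115, 0.0]
ft_force: [0.0, 0.6, -2.4]
grip_width: 33.5
gripper_force: 30.0
```

Request:
{"method": "arm_command", "body": {
  "plan": [
    [0.1,0,-0.7,0],
    [0,0,-1.5,0],
    [0,0,-2.5,0],
    [0,0,-2.4,0],
    [0,-1.9,0,-2.46],
    [0,-3.5,0,0],
    [0,-4,0,0],
    [0,-4,0,0],
    [0,-4,0,0],
    [0,-4,0,0]
  ]
}}

```text
time_s: 11.5
tcp_pos: [538.2, -0.5, 242.3]
orientation: [-0.477, 3.104, -0.0]
ft_force: [-0.0, 0.9, -2.8]
grip_width: 33.7
gripper_force: 30.0
```

```bash
python3 - <<'E'
from go import *
go([663.1,-230.4,242],197.5)
E
```

```text
turn -0.02 shift cm [ -5.   -25.68   0.04] tilt 0.04 now [ 5.382e+02 -5.000e-01  2.423e+02] -162.5 [-0.13  0.25  1.62 -0.    1.27 -2.01] w 33.69037720984835 t 11.5 F [-0.   0.9 -2.8]
```

Request:
{"method": "arm_command", "body": {
  "plan": [
    [0,-4,0,0],
    [0,-4,0,0],
    [-0.5,-4,0,0],
    [-1,-4,0,0],
    [-1.5,-4,0,0],
    [-1.2,-3,0,0],
    [-0.8,-2,0,0],
    [0,-0.7,0,0],
    [0,0,0,0],
    [0,0,0,0]
  ]
}}

```text
time_s: 12.5
tcp_pos: [661.9, -228.1, 241.7]
orientation: [0.477, -3.104, -0.001]
ft_force: [-0.1, 0.1, -1.2]
grip_width: 33.9
gripper_force: 30.0
```

Request:
{"method": "arm_command", "body": {
  "plan": [
    [0,0,0,0],
    [0,0,0,0]
  ]
}}

```text
time_s: 12.7
tcp_pos: [662.3, -228.0, 242.1]
orientation: [0.479, -3.105, -0.0]
ft_force: [0.1, 0.1, -2.7]
grip_width: 33.5
gripper_force: 30.0
```

```bash
python3 - <<'E'
from go import *
go([663.1,-230.4,82],197.5)
E
```

```text
turn 0.03 shift cm [-0.   -0.25 16.01] tilt 0.01 now [ 662.3 -228.   242.1] -162.5 [-0.43  0.49  1.25  0.    1.41 -2.31] w 33.54215434778513 t 12.7 F [ 0.1  0.1 -2.7]
```

Request:
{"method": "arm_command", "body": {
  "plan": [
    [0,-0.2,2,0],
    [0,0,4,0],
    [0,0,4,0],
    [0,0,3,0],
    [0,0,1.5,0],
    [0,0,0.7,0],
    [0,0,0.4,0],
    [0,0,0,0],
    [0,0,0,0]
  ]
}}

```text
time_s: 13.6
tcp_pos: [664.5, -231.5, 87.3]
orientation: [-0.477, 3.103, -0.002]
ft_force: [-0.1, 0.2, -1.5]
grip_width: 34.1
gripper_force: 30.0
```

```bash
python3 - <<'E'
from go import *
go([663.1,-230.4,81.6],197.5)
E
```

```text
turn -0.02 shift cm [0.11 0.15 0.57] tilt 0.16 now [ 664.5 -231.5   87.3] -162.5 [-0.43  0.63  1.4  -0.    1.11 -2.31] w 34.10393361485915 t 13.6 F [-0.1  0.2 -1.5]
```

Request:
{"method": "arm_command", "body": {
  "plan": [
    [0,0.1,0.2,0],
    [0,0,0.1,0],
    [0,0,0.1,0],
    [0,0,0,0],
    [0,0,0,0]
  ]
}}

```text
time_s: 14.1
tcp_pos: [663.1, -230.1, 81.6]
orientation: [0.477, -3.105, 0.0]
ft_force: [0.1, -0.7, -2.8]
grip_width: 33.9
gripper_force: 30.0
```

Request:
{"method": "arm_command", "body": {
  "plan": [
    [0,0,0.05,0],
    [0,0,0,0],
    [0,0,0,0]
  ]
}}

```text
time_s: 14.4
tcp_pos: [663.1, -230.1, 81.6]
orientation: [-0.477, 3.105, -0.0]
ft_force: [-1.6, 0.9, 2.6]
grip_width: 33.7
gripper_force: 30.0
```

Request:
{"method": "arm_command", "body": {
  "plan": [
    [0,0,0,0],
    [0,0,0,0],
    [0,0,0,0],
    [0,0,0,0],
    [0,0,0,0],
    [0,0,0,0],
    [0,0,0,0]
  ],
  "fingers": 1
}}

```text
time_s: 15.1
tcp_pos: [663.1, -230.1, 81.2]
orientation: [0.477, -3.105, 0.0]
ft_force: [-0.1, -0.1, -0.2]
grip_width: 85.5
gripper_force: 0.0
```

Request:
{"method": "arm_command", "body": {
  "plan": [
    [0,0,-0.5,0],
    [0,0,-1.5,0],
    [0,0,-3,0],
    [0,0,-4,0],
    [0,0,-4,0],
    [3,3,-2,0],
    [3,4,0,0],
    [3,4,0,0],
    [3,4,0,0],
    [3,4,0,0]
  ]
}}

```text
time_s: 16.1
tcp_pos: [461.6, -93.0, 232.5]
orientation: [-0.477, 3.103, -0.001]
ft_force: [0.8, 0.4, 0.7]
grip_width: 88.0
gripper_force: 0.0
```

Request:
{"method": "arm_command", "body": {
  "plan": [
    [0,4,0,0],
    [0,4,0,0],
    [0,4,0,0],
    [0,4,0,0],
    [0,0,0,0],
    [0,0,0,0]
  ]
}}

```text
time_s: 16.7
tcp_pos: [415.2, 59.2, 232.3]
orientation: [-0.481, 3.102, -0.001]
ft_force: [0.2, -0.4, -0.2]
grip_width: 87.5
gripper_force: 0.0
```

```bash
python3 - <<'E'
from go import *
c=r.read_camera("top");s=r.read_camera("scene")
m=np.zeros((480,790,3),np.uint8);m[:,:390]=crop(c["img"],285,130,65,80,6);m[:300,395:]=crop(s["img"],225,215,79,60,5)
cv2.imwrite("pics/end.png",m);go([0,0,0],0)
E
```

```text
turn -162.53 shift cm [-41.61   5.79  23.13] tilt 0.1 now [415.8  58.  231.9] -162.5 [-0.03  0.08  1.86 -0.    1.2  -1.9 ] w 87.79922612216254 t 16.8 F [ 0.8 -0.7 -0.5]
```

View pics/end.png

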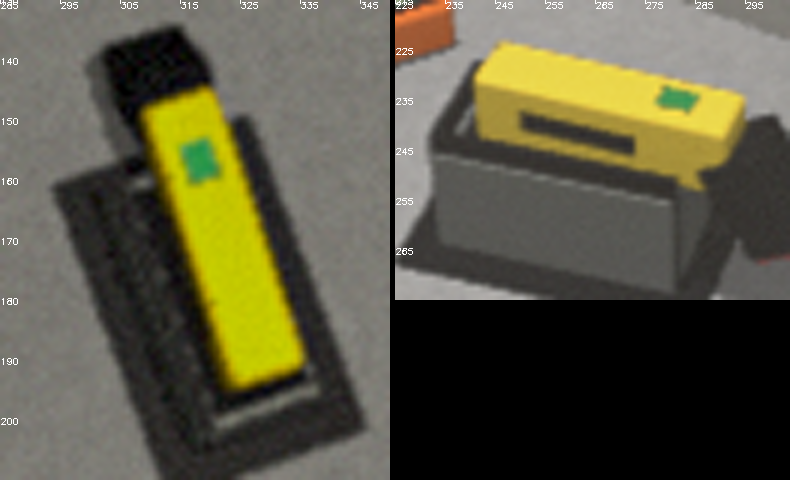

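The scanner lies in the cradle as before, with handle corners at top (308.7,148) and (335.5,190.5), level and released.

```bash
python3 -c "
from cell import r
print(r.hand_in())"
```

```text
the job is handed in; nothing more can be done
None
```

I held the yellow scanner about 80 mm from the green meter's label for just over two seconds, then set it back in its cradle and let go. The job is handed in (16.8 s on the robot's clock); no verdict came back, but the last pictures show the scanner lying as it did at the start.

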